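# Fit up a pipe stub in the V-jig and set its clamp screw

## Robot

A 6-joint arm with a two-finger parallel gripper is mounted at the origin on a cart in front of the work surface, level with it; the furniture and walls round the work are solid. World frame = base frame: x ahead of the robot, y to its left, z up, the work surface at z = 0. Lengths are in m, angles in rad, forces in N, time in s.
With the tool pointing down it reaches from about 0.35 to 0.775 m from the base axis. Payload 5.5 kg.
Tool frame: the origin (TCP) lies on the mounting face of the last link; the fingertips stand 173 mm ahead of it and the grasp point (between the pads) lies 155 mm ahead of it; z points along the fingers, y is the direction in which the jaws open and shut (so a half turn about z gives the same grasp; the last joint's range is limited). The gripper opens to 85 mm and grips with 20 to 120 N. Pads are 22 mm wide; open, the fingers measure 114 mm over their backs; the gripper's body (76 mm by 85 mm) begins 54 mm behind the grasp point. The pads swing forward as they close: fully open they stand 13 mm farther back than shut.
Start: joints at [0.963, 0.313, 0.046, 1.304, 0, 1.431], TCP at [0.259, 0.513, 0.405] pointing down, gripper open.
Joint ranges: [-2.76, 2.76], [-0.86, 1.69], [-1.03, 1.26], [-2.2, 2.34], [-1.47, 1.5], [-3.14, 3.14]. Speed limits (rad/s): [2.57, 2.57, 3.14, 3.14, 3.14, 3.14].

## Interface

Orientations are given as a unit quaternion [w, x, y, z].
In Python, from workcell import * gives the robot as it stands. The module is installed in compiled form; this text tells all that it offers.
- The arm moves only by the shell command python3 -m crank 'ROWS' [FORCE]. ROWS is JSON, a list of rows, each a list of 7 numbers: the shift along the tool's x, y, z in mm, then the turn, a rotation vector about the tool's x, y, z in degrees, then the opening, from 0 (shut) to 1 (fully open). A call has exactly 8 rows; each row shifts and turns the commanded pose from where the row before left it, along the tool's axes as they then stand; what a row does not reach is not made up. A row lasts 1/8 s, in which the tool goes at most 62.5 mm and 10.7 degrees, less where a joint would pass 70% of its speed; a pose out of reach is approached as far as the arm can. A call with a gripper value outside its range is refused whole. The fingers move at their own pace and stop on an object; FORCE is the grip in N (left out, the last holds). Time passes only in rows, so rows that do not move let the fingers close, or fill a call up. It gives the time, the measured TCP pose, the force and the opening at its end, in the units of the state.
- get_state(): the state, without advancing time (a new reading comes with each control period).
- read_camera(name): name is "side" or "top" or "wrist"; returns the picture (420x560x3 uint8, blue, green, red); there is no depth.
- calibration(name): a dict with "fx", "fy", "cx", "cy" (pixels), "extrinsics" (4x4, takes a point from world to camera coordinates). Camera axes: x right, y down, z forward; pixel columns grow to the right and rows downward; lengths in m; the calibration is good to about 2 mm. A picture is of the moment at which its call begins: read the wrist's pose just before it. calibration takes no time and is no camera call; for the wrist camera it gives the pose at the moment of the call.
- hand_in(): hands the job in, once; it reports no verdict.
The state is a dict: "clock": time; "joint_pos": joint angles; "qvel": joint speeds; "tau": joint torques, N m; "tcp_pos": TCP position; "orientation": TCP orientation; "wrist_force": force on the tool from outside, world axes, zero at the start; "ft_torque": the same for the moment, N m; "finger_gap": finger opening in m.
Only numpy, scipy, OpenCV 4.12 (cv2) and the standard library are available. Lean on these libraries where they do the work, as an engineer would, in place of code of your own. Each camera call takes 0.05 s, during which the arm holds its last target.

## Task

Set this pipe joint up for tacking: slide the loose pipe stub along the V-jig until its end butts flush against the strapped-down stub, then turn the clamp's thumbscrew clockwise until it seats on the loose stub and back it off a quarter turn, so that the stub can still be rotated by hand. Finish while holding the thumbscrew at that setting with the gripper, so that it cannot creep while I nip up the locknut; leave the spanner, tape measure and marker where they lie.

Things in the scene. Friction and masses are not known exactly. Their poses are not given: they have to be found in the camera images.
- jig: fixed steel V-jig bolted to the bench: plate 90 x 360 x 10 mm with an angle-iron V along it, in which two steel pipe stubs lie end to end, axis 41.7 mm above the bench; V edges 17 mm each side of the axis, 29 mm up. Origin: plate's underside, below the fixed stub's end face; y along the V, z up. Fixed stub from y = 0 to 140 under a saddle strap, loose stub on the -y side; plate from y = -205 to 155
- fixed_face (a point): centre of the fixed stub's end face that looks at the loose stub, 41.7 mm above the bench; axes as the jig's; the face looks to -y. The clamp yoke (two columns and a bar, 84 mm across the V, 26 mm along it, bar top 88 mm above the bench) stands over the V 35 mm to the -y side of this face
- loose_pipe_centre (a point): centre of the loose stub: plain steel pipe, 34 mm diameter, 140 mm long, about 0.3 kg, lying free in the V, its inner part under the yoke; y along its axis, +y towards the fixed stub. The gap between the stubs is 14 to 40 mm at the start; slid home, its centre lies 70 mm from the fixed face
- loose_face (a point): centre of the loose stub's end face that must butt against the fixed stub (70 mm from its centre)
- thumbscrew (a joint): turn of the clamp's thumbscrew, rad; grows clockwise from above (right-hand thread, tightening, 4 mm a turn downwards). 0 = wound right up; 6.283 = seated: the pad bears on the pipe and the screw stops hard. Starts between 3.5 and 4.6, pad clear of the pipe. Stays where it is left (friction about 0.05 N m)
- wings (a point): middle of the thumbscrew's upright flat wings, on its axis, about 118 mm above the bench: 10 mm thick, 46 mm tip to tip, 25 mm high (top 13 mm above this point, waist 12 mm below); they turn and sink with the screw. z up, y along the wings, x across their thickness. Seated, they lie along the pipe. Below them a collar 19 mm across, the locknut, and the bar's top 28 to 32 mm below this point
- clamp_pad: the thumbscrew's round steel pressure pad, 21 mm across, under the yoke's bar; it does not turn, but moves up and down with the screw. Origin: centre of its underside
- spanner: loose steel spanner, 180 x 28 x 8 mm, lying on the bench to the right of the jig; to be left alone. Origin: its middle, on the bench
- tape_rule: loose yellow tape measure, 68 x 72 x 34 mm, to the left of the jig; to be left alone. Origin: its middle, on the bench
- marker: loose marker pen, 136 x 18 mm, beyond the spanner, right of the jig; to be left alone. Origin: its middle, on the bench

How it is judged:
On the way, in this order (a step that is already met when the one before it is completed fails the run):
1. the loose stub butts flush against the fixed one in the V (distance between loose_face and fixed_face below 0.0035 m and y of loose_face in the frame of fixed_face above -0.002 m and angle between the y axis of loose_face and the y axis of fixed_face, either way round below 0.04 rad), for 0.2 s.
2. with the stubs still flush, the thumbscrew is turned down until it seats on the loose stub (all of step 1 and value of joint thumbscrew above 6.1932 rad and contact force between clamp_pad and loose_pipe above 1 N), for 0.1 s.
At the end, for the whole second after the job is handed in: The stubs are butted in line in the V (gap under 2 mm), the thumbscrew, once seated, is a quarter turn (1.57 rad, within 0.3) back from its seat, its pad no longer presses on the loose stub, and the gripper still holds its wings (over 2 N), at rest (all of step 1 and value of joint thumbscrew between 4.4122 and 5.0122 rad and contact force between clamp_pad and loose_pipe below 0.5 N and contact force between the fingers and thumbscrew above 2 N and velocity of joint thumbscrew between -0.1 and 0.1 rad/s); the arm keeps its last pose, push and grip.
It fails at once if the spanner is moved by over 25 mm (distance of spanner from where it was at the start of the episode above 0.025 m).
It fails at once if the tape measure is moved by over 25 mm (distance of tape_rule from where it was at the start of the episode above 0.025 m).
It fails at once if the marker is moved by over 25 mm (distance of marker from where it was at the start of the episode above 0.025 m).
It also fails if it takes over 72 s, if anything falls off the work surface, if the arm or the gripper's body presses on something with over 40 N, if the wrist force passes 120 N, or if a joint passes its speed limit or range.

## Working session

There is one attempt and no reset: what is moved stays moved. The work goes in short steps, Python scripts to look and compute and a shell command to move; the robot and the scene stay as the last step left them, time stands still between calls to the robot, and variables do not carry over. Pictures are saved under pics/ and viewed, and the job is handed in when it is done.

```bash
mkdir -p pics
python3 - <<'E'
from workcell import *
import cv2,numpy as np
print(get_state())
for n in ["side","top","wrist"]:
    c=calibration(n); print(n,c["fx"],c["fy"],c["cx"],c["cy"],np.round(c["extrinsics"],4).tolist())
    cv2.imwrite(f"pics/{n}0.png",read_camera(n))
E
```

```text
{'clock': 0.0, 'joint_pos': array([ 9.63408453e-01,  3.13981560e-01,  4.49434574e-02,  1.30362510e+00,
       -1.46036615e-05,  1.43121355e+00]), 'qvel': array([-0.00115644, -0.00046179, -0.00121477, -0.00091046, -0.00017735,
        0.00038875]), 'tau': array([-2.97619717e-04, -4.80626357e+01,  2.98534620e+01,  1.94411696e-02,
       -2.40120162e-04, -2.29770029e-05]), 'tcp_pos': array([0.25915894, 0.51303974, 0.40380479]), 'orientation': array([-3.33777747e-04,  2.31775452e-01,  9.72768867e-01, -8.71750909e-04]), 'wrist_force': array([1.0532993 , 0.25511581, 0.19690717]), 'ft_torque': array([-0.00613434, -0.02544276,  0.04353497]), 'finger_gap': 0.08561292057525223}
side 420.7369377411195 420.7369377411195 272.48248010533337 207.2471291593844 [[0.9753, -0.2205, 0.0134, -0.49], [-0.1176, -0.5692, -0.8137, 0.1411], [0.1871, 0.7921, -0.5811, 1.0943], [0.0, 0.0, 0.0, 1.0]]
top 516.0521393351395 516.0521393351395 272.7348855301535 199.8481573659033 [[0.0168, -0.9999, 0.0003, -0.0116], [-0.9965, -0.0168, -0.0815, 0.5193], [0.0815, 0.001, -0.9967, 1.3651], [0.0, 0.0, 0.0, 1.0]]
wrist 353.9592437897013 353.9592437897013 279.9677729869318 215.64754570559418 [[0.4521, 0.892, -0.0012, -0.5745], [0.8473, -0.429, 0.3132, -0.0399], [0.2788, -0.1426, -0.9497, 0.3813], [0.0, 0.0, 0.0, 1.0]]
```

View pics/side0.png

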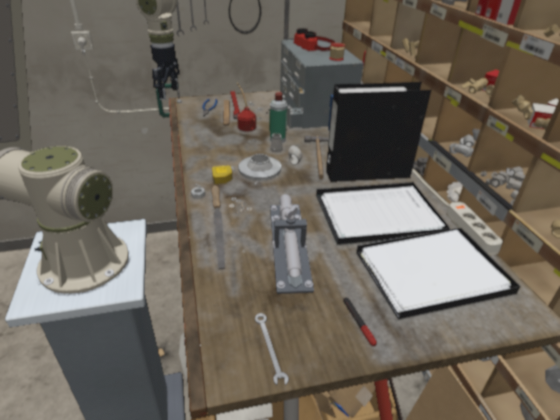

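View pics/top0.png

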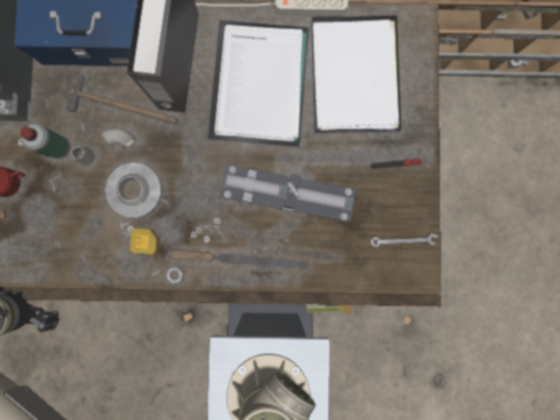

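View pics/wrist0.png

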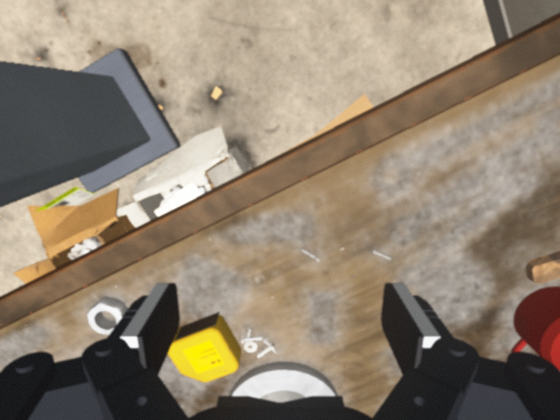

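The top view shows the jig at about (288,193), with the strapped stub on the left (240,182) and the loose stub on the right (325,198). The wings are near (293,188), the spanner near (405,240), the marker near (395,163) and the tape at (143,241). I'll enlarge the jig area.

```bash
cat > h.py <<'E'
import numpy as np,cv2
from workcell import *
def proj(c,p):
    E=np.array(c["extrinsics"]); q=E[:3,:3]@np.asarray(p,float)+E[:3,3]
    return np.array([c["fx"]*q[0]/q[2]+c["cx"],c["fy"]*q[1]/q[2]+c["cy"]])
def unproj(c,u,v,z):
    E=np.array(c["extrinsics"]);R=E[:3,:3];t=E[:3,3]
    d=R.T@np.array([(u-c["cx"])/c["fx"],(v-c["cy"])/c["fy"],1]);o=-R.T@t
    return o+d*(z-o[2])/d[2]
E
python3 - <<'E'
from h import *
im=cv2.imread("pics/top0.png");cv2.imwrite("pics/top0c.png",cv2.resize(im[150:230,210:365],None,fx=5,fy=5,interpolation=cv2.INTER_CUBIC))
im=cv2.imread("pics/side0.png");cv2.imwrite("pics/side0c.png",cv2.resize(im[185:300,250:340],None,fx=5,fy=5,interpolation=cv2.INTER_CUBIC))
E
```

```text
(no output)
```

View pics/top0c.png

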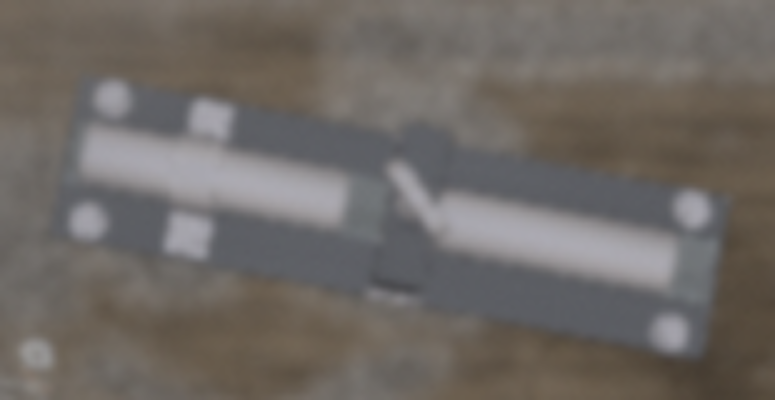

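View pics/side0c.png

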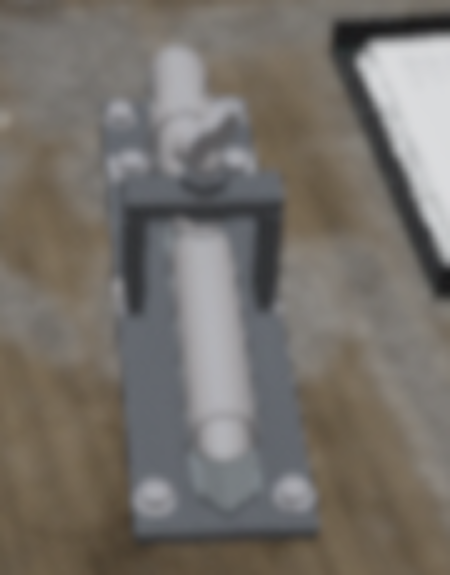

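```bash
cat >> h.py <<'E'
from scipy.optimize import least_squares
def fit(c,obj,pix,x0):
    def f(p):
        ct,st=np.cos(p[2]),np.sin(p[2]);R=np.array([[ct,-st,0],[st,ct,0],[0,0,1]])
        return np.concatenate([proj(c,R@np.array(o)+[p[0],p[1],0])-q for o,q in zip(obj,pix)])
    r=least_squares(f,x0);return r.x,r.fun
E
python3 - <<'E'
from h import *
c=calibration("top")
P=lambda u,v:np.array([210+u/5-.4,150+v/5-.4])
obj=[(.045,.155,.01),(.045,-.205,.01),(-.045,-.205,.01),(-.045,.155,.01)]
pix=[P(83,78),P(732,198),P(703,357),P(55,237)]
p,r=fit(c,obj,pix,[.5,0,0]);print(p,np.round(r,2))
ct,st=np.cos(p[2]),np.sin(p[2]);R=np.array([[ct,-st,0],[st,ct,0],[0,0,1]])
J=lambda o:R@np.array(o)+[p[0],p[1],0]
show=lambda n,o:print(n,np.round(J(o),4),np.round((proj(c,J(o))-[210,150]+.4)*5))
show("fixedface",(0,0,.0417));show("fixed far",(0,.14,.0417));show("wings",(0,-.035,.118));show("yoke top",(0,-.035,.088))
# loose outer end
def injig(u,v,z):
    q=unproj(c,*P(u,v),z)-[p[0],p[1],0]; return R.T@q
for n,u,v,z in [("loose end",672,262,.0417),("loose end top",682,235,.05),("fixed end",345,200,.05),("wa",393,165,.13),("wb",438,232,.13)]:
    print(n,np.round(injig(u,v,z),4))
E
```

```text
[ 0.54368582 -0.01966807 -0.1666919 ] [-0.11 -0.36  0.39 -0.35  0.53  0.47 -0.81  0.21]
fixedface [ 0.5437 -0.0197  0.0417] [348. 203.]
fixed far [0.5669 0.1184 0.0417] [ 89. 155.]
wings [ 0.5379 -0.0542  0.118 ] [419. 200.]
yoke top [ 0.5379 -0.0542  0.088 ] [416. 206.]
loose end [ 0.0004 -0.1742  0.0417]
loose end top [ 0.0146 -0.1759  0.05  ]
fixed end [0.0004 0.0018 0.05  ]
wa [ 0.0137 -0.019   0.13  ]
wb [-0.0151 -0.0469  0.13  ]
```

```bash
python3 -m crank '[[-44,-40,0,0,0,0,1],[-44,-40,0,0,0,0,1],[-44,-40,0,0,0,0,1],[-44,-40,0,0,0,0,1],[-44,-40,0,0,0,0,1],[-44,-40,0,0,0,0,1],[-44,-40,0,0,0,0,1],[-44,-40,0,0,0,0,1]]' 30
cat >> h.py <<'E'
from scipy.spatial.transform import Rotation as Ro
def toolR(s):
    w,x,y,z=s["orientation"];return Ro.from_quat([x,y,z,w]).as_matrix()
def go(pos,yaw):
    "total tool-frame shift (current axes) mm & rotvec deg to reach TCP pos, tool-down with tool y at world yaw deg"
    s=get_state();R=toolR(s)
    a=np.radians(yaw);y=np.array([np.cos(a),np.sin(a),0]);z=np.array([0,0,-1.]);x=np.cross(y,z)
    T=np.c_[x,y,z]
    print("t",s["clock"],"tcp",np.round(s["tcp_pos"],4),"yaw",round(np.degrees(np.arctan2(R[1,1],R[0,1])),2),"shift",np.round(R.T@(np.array(pos)-s["tcp_pos"])*1000,1),"shift after turn",np.round(T.T@(np.array(pos)-s["tcp_pos"])*1000,1),"rot",np.round(Ro.from_matrix(R.T@T).as_rotvec(degrees=True),2))
E
python3 -c "
from h import *
go((.520,-.158,.40),170.45)"
```

```text
clock: 1.15
tcp_pos: [0.4294, 0.067, 0.4047]
orientation: [0.0, 0.232, 0.973, 0.0]
wrist_force: [0.8, -0.2, 0.5]
finger_gap: 0.0857
t 1.15 tcp [0.4294 0.067  0.4047] yaw 63.2 shift [-182.3 -160.     4.7] shift after turn [ 206.9 -126.7    4.7] rot [-0.0000e+00  4.0000e-02 -1.0725e+02]
```

```bash
python3 -m crank '[[-45,-40,1,0,0,0,1],[-45,-40,1,0,0,0,1],[-45,-40,1,0,0,0,1],[-45,-40,1,0,0,0,1],[0,0,0,0,0,-10,1],[0,0,0,0,0,-10,1],[0,0,0,0,0,-10,1],[0,0,0,0,0,-10,1]]'
python3 -m crank '[[0,0,0,0,0,-10,1],[0,0,0,0,0,-10,1],[0,0,0,0,0,-10,1],[0,0,0,0,0,-10,1],[0,0,0,0,0,-10,1],[0,0,0,0,0,-10,1],[0,0,0,0,0,-7,1],[0,0,0,0,0,0,1]]'
python3 -c "
from h import *
go((.520,-.158,.40),170.45)
c=calibration('wrist');E=c['extrinsics'];print(np.round(-E[:3,:3].T@E[:3,3],4),np.round(E,3).tolist())
cv2.imwrite('pics/w1.png',read_camera('wrist'))"
```

```text
clock: 2.15
tcp_pos: [0.5176, -0.1552, 0.4002]
orientation: [-0.0, -0.118, 0.993, 0.0]
wrist_force: [-0.0, -0.5, 0.3]
finger_gap: 0.0852
clock: 3.15
tcp_pos: [0.5176, -0.155, 0.4004]
orientation: [-0.0, -0.644, 0.765, 0.0]
wrist_force: [1.4, 0.1, -0.2]
finger_gap: 0.0856
t 3.15 tcp [ 0.5176 -0.155   0.4004] yaw 170.12 shift [ 2.5 -2.9  0.4] shift after turn [ 2.5 -2.8  0.4] rot [ 0.03  0.01 -0.33]
[ 0.5037 -0.2339  0.3704] [[-0.985, 0.173, 0.0, 0.536], [0.164, 0.935, 0.314, 0.02], [0.054, 0.309, -0.949, 0.397], [0.0, 0.0, 0.0, 1.0]]
```

View pics/w1.png

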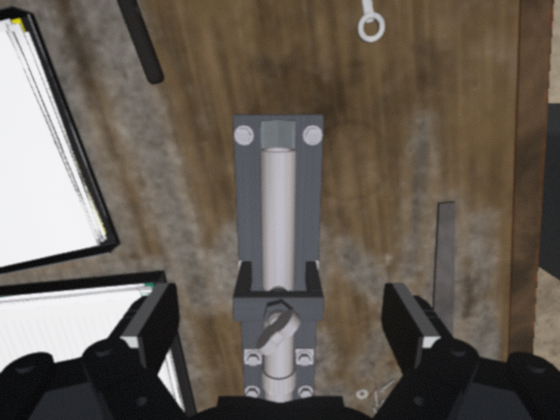

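The wrist view shows the plate's outer corners at (234,115) and (323,114), the loose stub's outer end at row ~149, and the wings along (258,347)–(298,315). I'll check these against the jig fit.

```bash
cat >> h.py <<'E'
PJ=np.array([0.54368582,-0.01966807,-0.1666919])
def JR():
    ct,st=np.cos(PJ[2]),np.sin(PJ[2]);return np.array([[ct,-st,0],[st,ct,0],[0,0,1]])
def J(o): return JR()@np.array(o,float)+[PJ[0],PJ[1],0]
def inJ(q): return JR().T@(np.array(q)-[PJ[0],PJ[1],0])
E
python3 - <<'E'
from h import *
c=calibration("wrist")
for n,o in [("corn+",(.045,-.205,.01)),("corn-",(-.045,-.205,.01)),("yokeL",(.042,-.048,.088)),("yokeR",(-.042,-.048,.088)),("yokeL2",(.042,-.022,.088)),("yokeR2",(-.042,-.022,.088)),("pipe out top",(0,-.174,.0587)),("wings top",(0,-.035,.131))]:
    print(n,np.round(proj(c,J(o)),1))
for n,u,v,z in [("pipe end top",278,149,.0587),("pipe L",263,152,.0417),("pipe R",296,152,.0417),("wa",258,347,.131),("wb",299,315,.131)]: print(n,np.round(inJ(unproj(c,u,v,z)),4))
im=cv2.imread("pics/w1.png");cv2.imwrite("pics/w1c.png",cv2.resize(im[100:400,210:350],None,fx=2,fy=2,interpolation=cv2.INTER_CUBIC))
cv2.imwrite("pics/w1d.png",cv2.resize(im[250:410,210:350],None,fx=5,fy=3.7,interpolation=cv2.INTER_CUBIC))
E
```

```text
corn+ [229.9 113. ]
corn- [321.9 112.2]
yokeL [230.8 296. ]
yokeR [323.2 295.4]
yokeL2 [232.2 320.5]
yokeR2 [322.4 319.9]
pipe out top [275.7 151.5]
wings top [276.8 338.2]
pipe end top [-0.002  -0.1762  0.0587]
pipe L [ 0.012  -0.1713  0.0417]
pipe R [-0.0185 -0.171   0.0417]
wa [ 0.0153 -0.0266  0.131 ]
wb [-0.0177 -0.0565  0.131 ]
```

View pics/w1d.png

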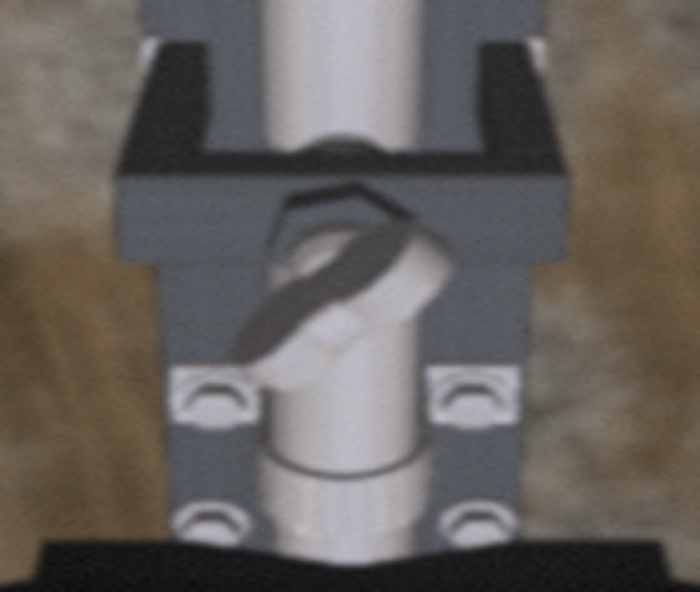

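View pics/w1c.png

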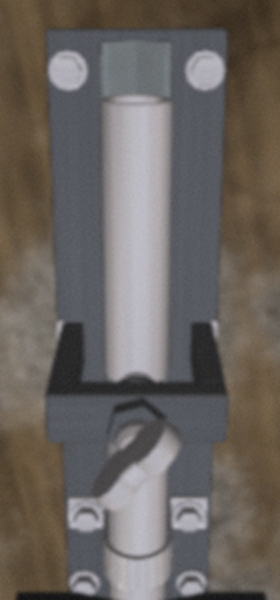

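```bash
python3 -m crank '[[2,-0.5,30,0,0,0,1],[2,-0.5,30,0,0,0,1],[2,-0.5,30,0,0,0,1],[2,-0.5,30,0,0,0,1],[0,0,30,0,0,0,1],[0,0,30,0,0,0,1],[0,0,14,0,0,0,0.6],[0,0,0,0,0,0,0.6]]' 20
python3 -c "
from h import *
go((.520,-.158,.204),170.2)
cv2.imwrite('pics/w2.png',read_camera('wrist'))"
```

```text
clock: 4.2
tcp_pos: [0.5179, -0.1631, 0.2059]
orientation: [-0.0, -0.644, 0.765, 0.001]
wrist_force: [0.6, 0.2, -0.6]
finger_gap: 0.0525
t 4.2 tcp [ 0.5179 -0.1631  0.2059] yaw 170.15 shift [-5.4 -1.2  1.9] shift after turn [-5.4 -1.2  1.9] rot [ 0.11  0.04 -0.05]
```

View pics/w2.png

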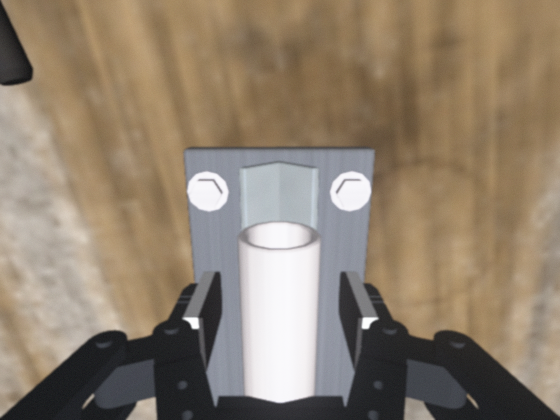

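The pipe (columns 239–320) is centred between the fingers (221–340), so I'll close and then slide.

```bash
python3 -m crank '[[0,0,1,0,0,0,0.3],[0,0,0,0,0,0,0.3],[0,0,0,0,0,0,0.3],[0,0,0,0,0,0,0.3],[0,0,0,0,0,0,0.3],[-2,0,0,0,0,0,0.3],[-4,0,0,0,0,0,0.3],[-4,0,0,0,0,0,0.3]]' 25
python3 -m crank '[[-4,0,0,0,0,0,0.3],[-4,0,0,0,0,0,0.3],[-4,0,0,0,0,0,0.3],[-3,0,0,0,0,0,0.3],[-2,0,0,0,0,0,0.3],[0,0,0,0,0,0,0.3],[0,0,0,0,0,0,0.3],[0,0,0,0,0,0,0.3]]' 25
python3 -c "
from h import *
s=get_state();print(inJ(s['tcp_pos']))
cv2.imwrite('pics/t3.png',cv2.resize(read_camera('top')[150:230,210:365],None,fx=5,fy=5,interpolation=2))"
```

```text
clock: 5.25
tcp_pos: [0.5197, -0.1544, 0.207]
orientation: [-0.001, -0.644, 0.765, -0.001]
wrist_force: [-5.4, -4.4, 5.7]
finger_gap: 0.0332
clock: 6.25
tcp_pos: [0.5226, -0.1375, 0.207]
orientation: [-0.001, -0.644, 0.765, -0.001]
wrist_force: [-5.7, -3.3, 5.9]
finger_gap: 0.0334
[-0.00122645 -0.11971994  0.20697294]
```

View pics/t3.png

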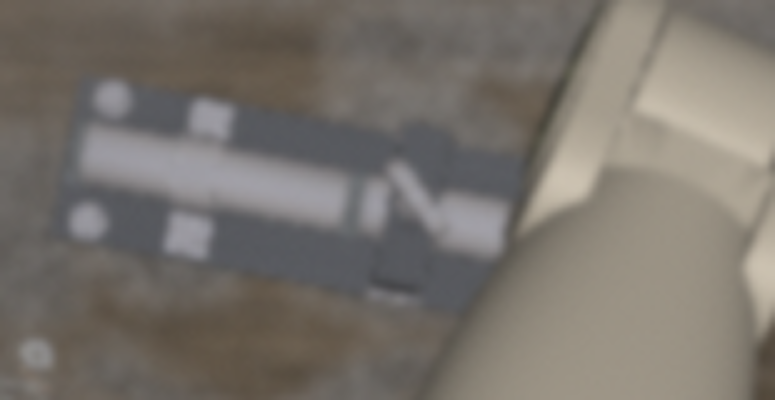

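The gap is still about 8 mm (columns 348–362 in the 5x crop). I'll keep sliding slowly.

```bash
python3 -m crank '[[-2,0,0,0,0,0,0.3],[-2,0,0,0,0,0,0.3],[-1,0,0,0,0,0,0.3],[-1,0,0,0,0,0,0.3],[-1,0,0,0,0,0,0.3],[-0.5,0,0,0,0,0,0.3],[0,0,0,0,0,0,0.3],[0,0,0,0,0,0,0.3]]' 25
python3 -m crank '[[-0.5,0,0,0,0,0,0.3],[-0.5,0,0,0,0,0,0.3],[-0.5,0,0,0,0,0,0.3],[-0.5,0,0,0,0,0,0.3],[-0.5,0,0,0,0,0,0.3],[0,0,0,0,0,0,0.3],[0,0,0,0,0,0,0.3],[0,0,0,0,0,0,0.3]]' 25
python3 -c "
from h import *
s=get_state();print(inJ(s['tcp_pos']),JR().T@s['wrist_force'])
cv2.imwrite('pics/t4.png',cv2.resize(read_camera('top')[150:230,210:365],None,fx=5,fy=5,interpolation=2))"
```

```text
clock: 7.3
tcp_pos: [0.5239, -0.1303, 0.207]
orientation: [-0.001, -0.644, 0.765, -0.001]
wrist_force: [-4.8, -4.6, 5.9]
finger_gap: 0.033
clock: 8.3
tcp_pos: [0.5243, -0.1282, 0.207]
orientation: [-0.002, -0.644, 0.765, -0.002]
wrist_force: [-6.3, -5.6, 5.2]
finger_gap: 0.0329
[-0.00115543 -0.11020957  0.20700358] [-5.27637437 -6.5979136   5.21052259]
```

View pics/t4.png

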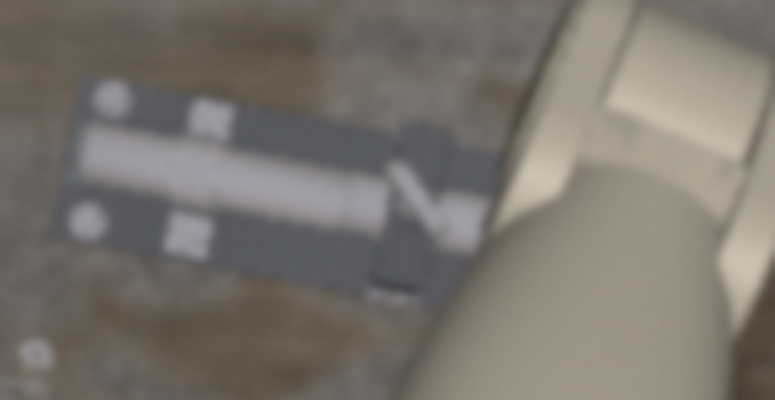

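The gap is nearly gone. I'll push on until the contact force jumps.

```bash
python3 -m crank '[[-0.5,0,0,0,0,0,0.3],[-0.5,0,0,0,0,0,0.3],[-0.5,0,0,0,0,0,0.3],[-0.5,0,0,0,0,0,0.3],[0,0,0,0,0,0,0.3],[0,0,0,0,0,0,0.3],[0,0,0,0,0,0,0.3],[0,0,0,0,0,0,0.3]]' 25
python3 -m crank '[[-0.5,0,0,0,0,0,0.3],[-0.5,0,0,0,0,0,0.3],[-0.5,0,0,0,0,0,0.3],[-0.5,0,0,0,0,0,0.3],[0,0,0,0,0,0,0.3],[0,0,0,0,0,0,0.3],[0,0,0,0,0,0,0.3],[0,0,0,0,0,0,0.3]]' 25
python3 -c "
from h import *
s=get_state();print(inJ(s['tcp_pos']),JR().T@s['wrist_force'])
cv2.imwrite('pics/t5.png',cv2.resize(read_camera('top')[165:210,265:310],None,fx=12,fy=12,interpolation=2))"
```

```text
clock: 9.35
tcp_pos: [0.5244, -0.1275, 0.207]
orientation: [-0.003, -0.643, 0.766, -0.003]
wrist_force: [-7.1, -12.1, 4.5]
finger_gap: 0.033
clock: 10.35
tcp_pos: [0.5246, -0.1267, 0.207]
orientation: [-0.005, -0.643, 0.766, -0.004]
wrist_force: [-9.5, -18.6, 4.3]
finger_gap: 0.033
[-0.00105752 -0.10873409  0.20696959] [ -6.30888667 -19.87928086   4.25707154]
```

View pics/t5.png

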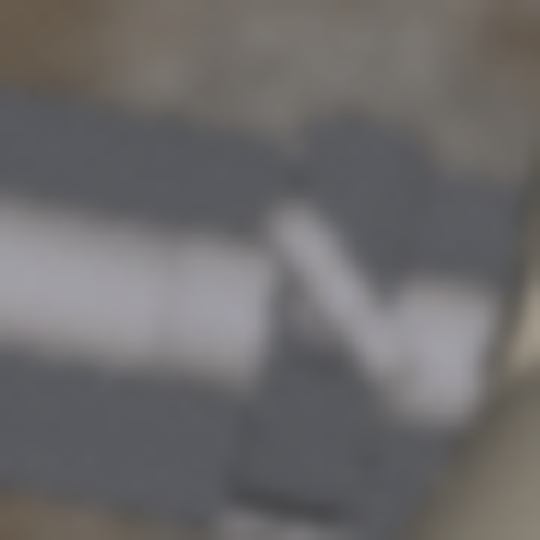

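It is butted: force rose to about 20 N against the push and the joint line shows no gap. Next I'll release and rise.

```bash
python3 -m crank '[[0,0,0,0,0,0,0.65],[0,0,0,0,0,0,0.65],[0,0,0,0,0,0,0.65],[0,0,0,0,0,0,0.65],[0,0,-40,0,0,0,0.65],[0,0,-50,0,0,0,0.65],[0,0,-50,0,0,0,0.65],[0,0,-30,0,0,0,0.65]]'
python3 -c "
from h import *
p=J((0,-.035,.38));go(p,124.6)
cv2.imwrite('pics/w6.png',read_camera('wrist'))"
```

```text
clock: 11.4
tcp_pos: [0.5257, -0.1227, 0.3786]
orientation: [0.001, -0.644, 0.765, -0.001]
wrist_force: [-0.1, -0.2, -0.8]
finger_gap: 0.0555
t 11.4 tcp [ 0.5257 -0.1227  0.3786] yaw 170.23 shift [-69.6  -0.4  -1.5] shift after turn [-49.   49.5  -1.4] rot [-0.2   0.05 45.63]
```

View pics/w6.png

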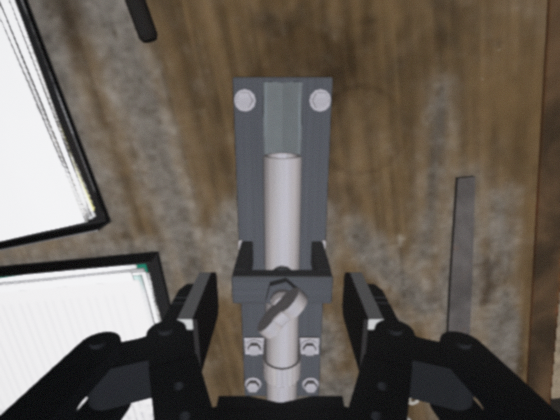

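The stub's outer end is now at row ~155, the yoke at rows 275–300 and the wings along (262,330)–(305,297). Next I'll measure them.

Run:
```python
from h import *
im=cv2.imread("pics/w6.png");cv2.imwrite("pics/w6c.png",cv2.resize(im[235:395,215:345],None,fx=6,fy=3.7,interpolation=2)[:, :])
cv2.imwrite("pics/w6c.png",cv2.resize(im[265:345,235:335],None,fx=7,fy=7,interpolation=2))
```

```text
(no output)
```

View pics/w6c.png

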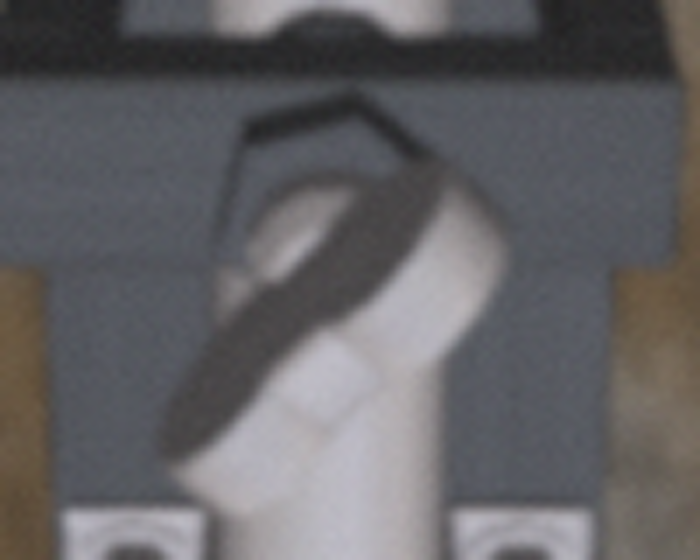

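Run:
```python
from h import *
c=calibration("wrist")
P=lambda u,v:(235+u/7-.4,265+v/7-.4)
for n,u,v,z in [("ctr",336,345,.131),("n1",170,455,.131),("n2",440,165,.131),("f1",230,510,.131),("f2",505,250,.131),("yokeR",683,80,.088),("yokeR2",677,265,.088),("boltL",140,545,.02),("boltR",525,545,.02)]:
    q=unproj(c,*P(u,v),z);print(n,np.round(q,4),np.round(inJ(q),4))
for n,u,v,z in [("cL",234.5,79,.01),("cR",333,79,.01),("yL",233,274.5,.088),("pL",264,160,.0417),("pR",301,160,.0417),("pend",283,153,.058)]:
    q=unproj(c,u,v,z);print(n,np.round(q,4),np.round(inJ(q),4))
```

```text
ctr [ 0.5379 -0.0566  0.131 ] [ 0.0004 -0.0374  0.131 ]
n1 [ 0.5574 -0.0463  0.131 ] [ 0.0179 -0.024   0.131 ]
n2 [ 0.5241 -0.0756  0.131 ] [-0.0101 -0.0584  0.131 ]
f1 [ 0.5524 -0.0385  0.131 ] [ 0.0117 -0.0172  0.131 ]
f2 [ 0.5191 -0.0648  0.131 ] [-0.0168 -0.0486  0.131 ]
yokeR [ 0.496  -0.0575  0.088 ] [-0.0407 -0.0452  0.088 ]
yokeR2 [ 0.4999 -0.0326  0.088 ] [-0.041 -0.02   0.088]
boltL [0.5877 0.0477 0.02  ] [0.0323 0.0737 0.02  ]
boltR [0.527  0.0578 0.02  ] [-0.0293  0.0736  0.02  ]
cL [ 0.5531 -0.2266  0.01  ] [ 0.0436 -0.2026  0.01  ]
cR [ 0.4655 -0.2114  0.01  ] [-0.0453 -0.2021  0.01  ]
yL [ 0.5771 -0.0726  0.088 ] [ 0.0417 -0.0467  0.088 ]
pL [ 0.5378 -0.1549  0.0417] [ 0.0166 -0.1343  0.0417]
pR [ 0.5058 -0.1494  0.0417] [-0.0159 -0.1342  0.0417]
pend [ 0.5199 -0.1604  0.058 ] [-1.000e-04 -1.427e-01  5.800e-02]
```

```bash
python3 -m crank '[[-35,0,0,0,0,0,0.6],[-35,0,0,0,0,0,0.6],[0,0,0,0,0,10.5,0.6],[0,0,0,0,0,10.5,0.6],[0,0,0,0,0,10.5,0.6],[0,0,0,0,0,10.5,0.6],[0,0,10,0,0,0,0.6],[0,0,10,0,0,0,0.6]]'
python3 -c "
from h import *
p=J((0,-.035,.28));go(p,128.4)
cv2.imwrite('pics/w7.png',read_camera('wrist'));s=get_state();print(s['joint_pos'])
c=calibration('wrist');print(proj(c,J((0,-.035,.132))),proj(c,J((0,-.035,.108))))"
```

```text
clock: 12.45
tcp_pos: [0.5371, -0.0537, 0.3546]
orientation: [-0.0, -0.329, 0.944, 0.0]
wrist_force: [-0.1, 0.3, 0.1]
finger_gap: 0.0513
t 12.45 tcp [ 0.5371 -0.0537  0.3546] yaw 128.38 shift [-0.4 -0.9 74.6] shift after turn [-0.4 -0.8 74.6] rot [ 0.03 -0.01 -0.02]
[-2.48618808e-01  2.66669449e-01 -1.45058910e-01  1.16201299e+00
  1.29991868e-04 -9.17849236e-01]
[276.57524723 245.24142742] [276.81834718 230.77096475]
```

View pics/w7.png

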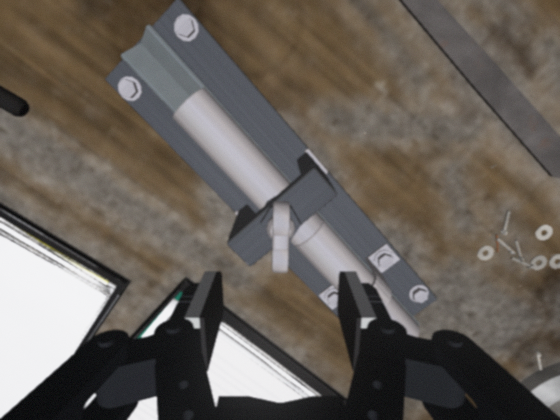

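The wings are upright in the image (columns 273–289, rows 205–272), centred between the fingers (≈280) and parallel to the pads. I'll descend and grip.

```bash
python3 -m crank '[[0,0,15,0,0,0,0.5],[0,0,15,0,0,0,0.5],[0,0,15,0,0,0,0.5],[0,0,15,0,0,0,0.5],[0,0,13,0,0,0,0.4],[0,0,0,0,0,0,0.3],[0,0,0,0,0,0,0.3],[0,0,0,0,0,0,0.3]]' 25
python3 -c "
from h import *
p=J((0,-.035,.2815));go(p,128.4)
cv2.imwrite('pics/w8.png',read_camera('wrist'))
cv2.imwrite('pics/s8.png',read_camera('side'))
"
```

```text
clock: 13.5
tcp_pos: [0.5376, -0.054, 0.2834]
orientation: [0.001, -0.327, 0.945, -0.0]
wrist_force: [-0.5, -0.4, -0.6]
finger_gap: 0.0256
t 13.5 tcp [ 0.5376 -0.054   0.2834] yaw 128.2 shift [-0.1 -0.4  1.9] shift after turn [-0.1 -0.4  1.9] rot [-0.06  0.05 -0.2 ]
```

View pics/w8.png

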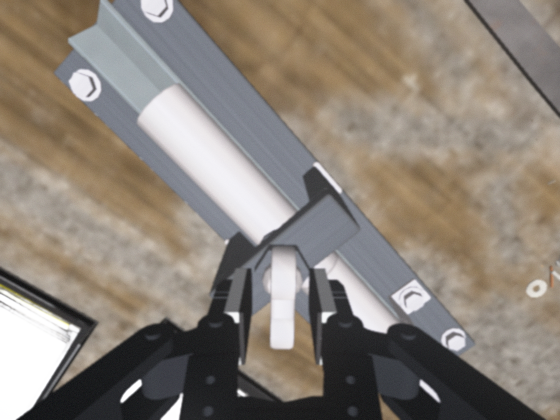

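The wings' centre is at column ~283.5 against a finger centre of ~280, so I'll shift +1 mm in y, then close.

```bash
python3 -m crank '[[0,1,1,0,0,0,0.3],[0,0,0,0,0,0,0.0],[0,0,0,0,0,0,0],[0,0,0,0,0,0,0],[0,0,0,0,0,0,0],[0,0,0,0,0,0,0],[0,0,0,0,0,0,0],[0,0,0,0,0,0,0]]' 40
python3 -c "
from h import *
p=J((0,-.035,.2815));go(p,128.4);s=get_state();print(toolR(s).T@s['wrist_force'],s['ft_torque'])
cv2.imwrite('pics/w9.png',read_camera('wrist'))
"
```

```text
clock: 14.6
tcp_pos: [0.5368, -0.0532, 0.2819]
orientation: [0.0, -0.327, 0.945, -0.0]
wrist_force: [0.6, -2.0, 0.3]
finger_gap: 0.0108
t 14.6 tcp [ 0.5368 -0.0532  0.2819] yaw 128.19 shift [-0.3 -1.4  0.4] shift after turn [-0.3 -1.4  0.4] rot [-0.03  0.02 -0.21]
[ 0.80106952 -1.9230052  -0.26998611] [-0.45855921 -0.24464895 -0.00563689]
```

View pics/w9.png

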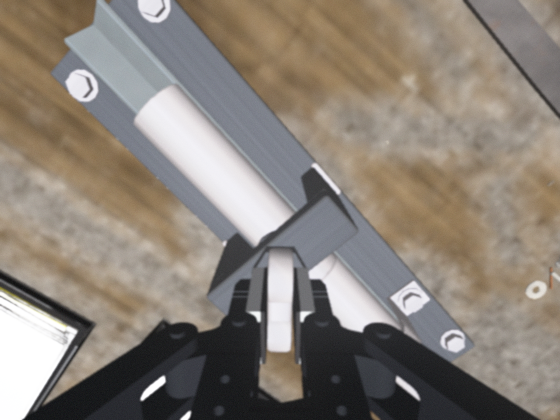

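The wings are gripped at a gap of 10.8 mm with low side force. Estimated angle is about 3.88 rad, so ~138° clockwise to the seat.

```bash
python3 -m crank '[[0,0,0.1,0,0,5,0],[0,0,0.1,0,0,9,0],[0,0,0.1,0,0,9,0],[0,0,0.1,0,0,9,0],[0,0,0.1,0,0,9,0],[0,0,0.1,0,0,9,0],[0,0,0,0,0,0,0],[0,0,0,0,0,0,0]]' 60
python3 -c "
from h import *
p=J((0,-.035,.2815));go(p,128.4);s=get_state();print(toolR(s).T@s['wrist_force'],s['ft_torque'],s['joint_pos'])
cv2.imwrite('pics/w10.png',read_camera('wrist'))
"
```

```text
clock: 15.65
tcp_pos: [0.5367, -0.0531, 0.2813]
orientation: [0.0, 0.102, 0.995, 0.0]
wrist_force: [0.6, -1.5, 3.8]
finger_gap: 0.0094
t 15.65 tcp [ 0.5367 -0.0531  0.2813] yaw 78.34 shift [-1.4 -0.8 -0.2] shift after turn [-0.3 -1.6 -0.2] rot [-1.000e-02  3.000e-02 -5.006e+01]
[-0.90278592 -1.36122228 -3.78875552] [-0.34225891 -0.15602133  0.04315048] [-2.47564408e-01  3.13963914e-01 -2.65569114e-01  9.90756890e-01
  1.19451770e-04 -4.41300606e-02]
```

View pics/w10.png

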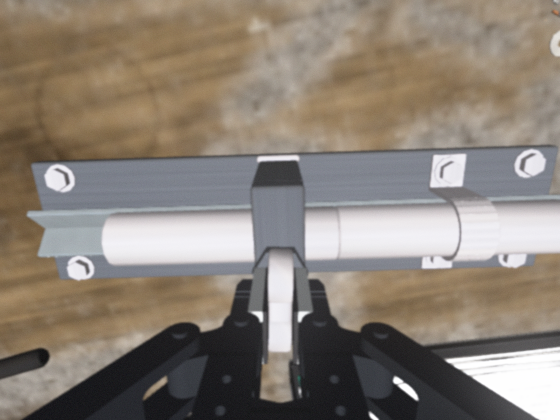

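The wings followed, and the stub joint at column 338 is a thin line, so it is flush. About 88° remain.

```bash
python3 -m crank '[[0,0,0.1,0,0,8,0],[0,0,0.1,0,0,10,0],[0,0,0.1,0,0,10,0],[0,0,0.1,0,0,10,0],[0,0,0.1,0,0,10,0],[0,0,0.1,0,0,10,0],[0,0,0.1,0,0,10,0],[0,0,0,0,0,8,0]]' 60
python3 -m crank '[[0,0,0,0,0,2,0],[0,0,0,0,0,2,0],[0,0,0,0,0,2,0],[0,0,0,0,0,2,0],[0,0,0,0,0,0,0],[0,0,0,0,0,0,0],[0,0,0,0,0,0,0],[0,0,0,0,0,0,0]]' 60
python3 -c "
from h import *
p=J((0,-.035,.2815));go(p,128.4);s=get_state();print(toolR(s).T@s['wrist_force'],s['ft_torque'],s['joint_pos'])
cv2.imwrite('pics/w11.png',read_camera('wrist'))
"
```

```text
clock: 16.7
tcp_pos: [0.5369, -0.053, 0.2806]
orientation: [0.0, 0.694, 0.72, 0.001]
wrist_force: [1.4, -0.1, 3.0]
finger_gap: 0.0093
clock: 17.7
tcp_pos: [0.5368, -0.0531, 0.2805]
orientation: [0.0, 0.742, 0.67, 0.0]
wrist_force: [3.8, 0.6, 4.9]
finger_gap: 0.0091
t 17.7 tcp [ 0.5368 -0.0531  0.2805] yaw -5.79 shift [-0.9  1.2 -1. ] shift after turn [-0.2 -1.5 -1. ] rot [ 3.0000e-02  4.0000e-02 -1.3419e+02]
[ 1.0220838   3.66929231 -4.92394264] [ 0.07570612 -0.67394458  0.05820249] [-2.47578502e-01  3.14674373e-01 -2.66631690e-01  9.88910653e-01
  2.63967825e-04  1.42431680e+00]
```

View pics/w11.png

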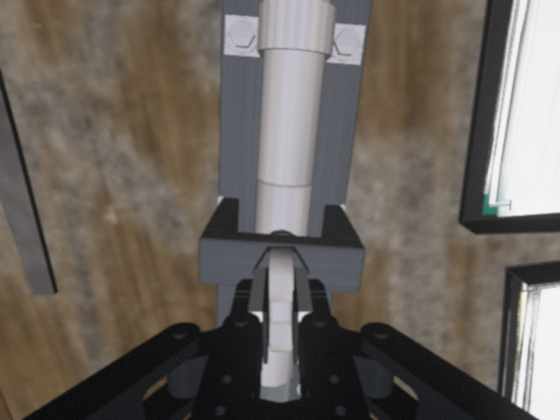

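```bash
python3 -m crank '[[0,0,0,0,0,1.5,0],[0,0,0,0,0,1.5,0],[0,0,0,0,0,1.5,0],[0,0,0,0,0,1,0],[0,0,0,0,0,0,0],[0,0,0,0,0,0,0],[0,0,0,0,0,0,0],[0,0,0,0,0,0,0]]' 60
python3 -c "
from h import *
p=J((0,-.035,.2815));go(p,-9.55);s=get_state();print(toolR(s).T@s['wrist_force'],s['ft_torque'])
"
python3 -m crank '[[0,0,0,0,0,1,0],[0,0,0,0,0,1,0],[0,0,0,0,0,1,0],[0,0,0,0,0,1,0],[0,0,0,0,0,0,0],[0,0,0,0,0,0,0],[0,0,0,0,0,0,0],[0,0,0,0,0,0,0]]' 60
python3 -c "
from h import *
p=J((0,-.035,.2815));go(p,-9.55);s=get_state();print(toolR(s).T@s['wrist_force'],s['ft_torque'])
"
```

```text
clock: 18.75
tcp_pos: [0.5368, -0.0531, 0.2805]
orientation: [0.0, 0.773, 0.634, 0.0]
wrist_force: [3.2, 1.3, 6.2]
finger_gap: 0.0094
t 18.75 tcp [ 0.5368 -0.0531  0.2805] yaw -11.29 shift [-0.8  1.3 -1. ] shift after turn [-0.9  1.3 -1. ] rot [ 0.03 -0.01 -1.74]
[ 1.94043366  2.84115685 -6.23696183] [ 0.11373295 -0.76013942  0.15943378]
clock: 19.75
tcp_pos: [0.5368, -0.053, 0.2806]
orientation: [0.0, 0.794, 0.607, 0.0]
wrist_force: [4.0, 0.6, 5.2]
finger_gap: 0.0092
t 19.75 tcp [ 0.5368 -0.053   0.2806] yaw -15.21 shift [-0.8  1.3 -0.9] shift after turn [-1.   1.2 -0.9] rot [ 0.04 -0.01 -5.66]
[ 1.63665759  3.75238408 -5.24454645] [ 0.09745363 -0.69740935  0.73671693]
```

Torque rose from 0.06 to 0.74 N m with the wings along the pipe, so the screw is seated. I'll press slightly more and take a look.

```bash
python3 -m crank '[[0,0,0,0,0,1,0],[0,0,0,0,0,1,0],[0,0,0,0,0,0,0],[0,0,0,0,0,0,0],[0,0,0,0,0,0,0],[0,0,0,0,0,0,0],[0,0,0,0,0,0,0],[0,0,0,0,0,0,0]]' 60
python3 -c "
from h import *
p=J((0,-.035,.2815));go(p,-9.55);s=get_state();print(toolR(s).T@s['wrist_force'],s['ft_torque'])
im=read_camera('wrist');cv2.imwrite('pics/w12.png',cv2.resize(im[130:410,180:400],None,fx=2.1,fy=2.1,interpolation=2))
"
```

```text
clock: 20.75
tcp_pos: [0.5368, -0.053, 0.2806]
orientation: [0.0, 0.805, 0.594, 0.0]
wrist_force: [3.2, -0.4, 5.3]
finger_gap: 0.0091
t 20.75 tcp [ 0.5368 -0.053   0.2806] yaw -17.16 shift [-0.8  1.4 -0.9] shift after turn [-1.   1.2 -0.9] rot [ 0.04 -0.   -7.61]
[ 0.55569611  3.22937306 -5.27298617] [ 0.03557712 -0.77301816  1.11287123]
```

View pics/w12.png

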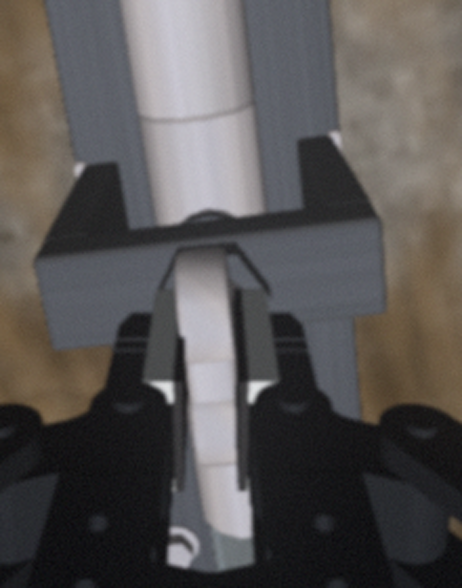

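Torque is up to 1.1 N m and the wings are parallel to the pipe, so it is seated hard. I'll back off towards jaw yaw ≈ 80.5°.

```bash
python3 -m crank '[[0,0,0,0,0,-7,0],[0,0,0,0,0,-9,0],[0,0,-0.1,0,0,-10,0],[0,0,-0.1,0,0,-10,0],[0,0,-0.1,0,0,-10,0],[0,0,-0.1,0,0,-10,0],[0,0,-0.1,0,0,-10,0],[0,0,-0.1,0,0,-8,0]]' 60
python3 -m crank '[[0,0,-0.1,0,0,-8,0],[0,0,-0.1,0,0,-8,0],[0,0,-0.1,0,0,-6,0],[0,0,0,0,0,-2,0],[0,0,0,0,0,0,0],[0,0,0,0,0,0,0],[0,0,0,0,0,0,0],[0,0,0,0,0,0,0]]' 60
python3 -c "
from h import *
p=J((0,-.035,.2815));go(p,80.45);s=get_state();print(toolR(s).T@s['wrist_force'],s['ft_torque'],s['qvel'])
im=read_camera('wrist');cv2.imwrite('pics/w13.png',im)
"
```

```text
clock: 21.8
tcp_pos: [0.5366, -0.0532, 0.2811]
orientation: [0.0, 0.284, 0.959, -0.0]
wrist_force: [1.4, -0.3, 5.6]
finger_gap: 0.0091
clock: 22.8
tcp_pos: [0.5365, -0.0532, 0.2814]
orientation: [-0.0, 0.081, 0.997, -0.0]
wrist_force: [2.4, 0.3, 5.3]
finger_gap: 0.0095
t 22.8 tcp [ 0.5365 -0.0532  0.2814] yaw 80.68 shift [-1.5 -0.7 -0.1] shift after turn [-1.5 -0.7 -0.1] rot [-0.01  0.    0.23]
[-2.33790652  0.65339091 -5.29825255] [ 0.06617239 -0.55817551 -0.0671914 ] [ 0.00041133  0.00042532 -0.00072764 -0.00066425  0.00015067 -0.00171134]
```

View pics/w13.png

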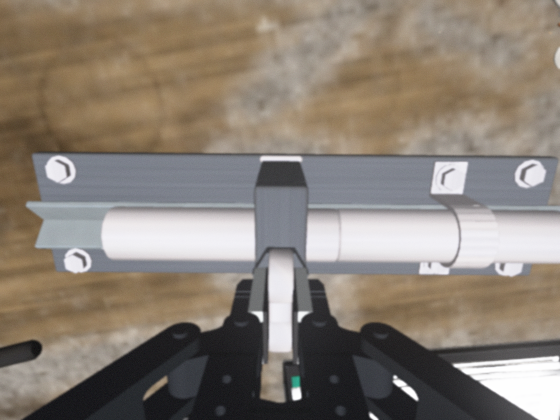

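The wings are now square across the V and the stub joint is still at column 340. One last close look at the joint and wing angle.

Run:
```python
from h import *
im=cv2.imread("pics/w13.png");cv2.imwrite("pics/w13c.png",cv2.resize(im[190:360,220:390],None,fx=3.5,fy=3.5,interpolation=2))
c=calibration("wrist")
print(proj(c,J((0,0,.0587))),inJ(unproj(c,340,220,.0567)))
```

```text
[337.6329257  245.55680938] [-0.01525472  0.00086697  0.0567    ]
```

View pics/w13c.png

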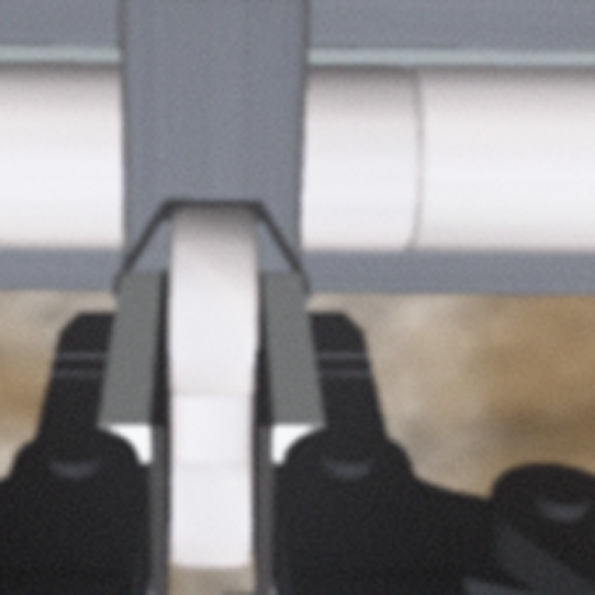

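```bash
python3 -c "
from workcell import *
print(hand_in())"
```

```text
the job is handed in; nothing more can be done
None
```

The joint is set up and handed in at about 23 s; no verdict is reported back.

- **Stub:** I gripped the loose stub and slid it about 37 mm until it butted against the strapped one, where the push force rose to about 20 N. In the last close-up the joint is a hairline, within about 1 mm of the fixed face.
- **Thumbscrew seating:** I turned it about 138° clockwise. The wrist torque rose from 0.06 to 1.1 N m with the wings lying along the pipe, so I took it as seated. I had no direct reading of the pad's force on the stub.
- **Back-off:** I then turned it back a quarter turn. The jaws ended at 80.7°, against 80.5° for exactly 90° back, and the wings stand square across the V.
- **Holding:** The gripper still holds the wings at the 60 N grip setting, and the arm is at rest.
- **Other objects:** I kept the arm clear of the spanner, tape measure and marker, but took no final picture to check that they had not moved.
- **Disagreements:** The top and wrist cameras differed by 1–3 mm on the jig's position, within or just past their stated 2 mm accuracy. They also read the starting wing angle about 4° apart. I went by the close wrist view and the measured forces.

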